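Load the assembly rack in reverse order

ROBOT

A 7-joint arm with a two-finger parallel gripper is mounted at the origin on the work surface. World frame = base frame: x ahead of the robot, y to its left, z up, the work surface at z = 0. Lengths are in m, angles in rad, forces in N, time in s.
With the tool pointing down it reaches from about 0.35 to 0.9 m from the base axis. Payload 8.1 kg.
Tool frame: the origin (TCP) lies midway between the tips of the shut fingers; the grasp point (between the pads) lies r.grip_depth behind it (r.grip_depth is the distance from the TCP to the grasp point, in m); z points along the fingers, y is the line along which they close (so a half turn about z gives the same grasp; the last joint's range is limited). The gripper opens to 85 mm and grips with 20 to 120 N. Pads are 22 mm wide; open, the fingers measure 114 mm over their backs; the gripper's body (76 mm by 85 mm) begins 54 mm behind the grasp point. The pads swing forward as they close: fully open they stand 13 mm farther back than shut.
Start: joints at [-1.24, 0.434, 0.025, 1.573, -0.012, 1.134, -0.075], TCP at [0.263, 0.567, 0.231] pointing down, gripper open.
Joint ranges: [-2.62, 2.62], [-0.44, 2.09], [-1.27, 1.32], [0.08, 2.57], [-1.32, 4.46], [0.12, 2], [-2.74, 2.74]. Speed limits (rad/s): [2.22, 2.22, 3.01, 3.01, 3.14, 3.14, 3.14].

INTERFACE

Orientations are given as [roll, pitch, yaw] about the fixed x, y, z axes, in that order (R = Rz(yaw) Ry(pitch) Rx(roll)).
In Python, from station import r gives the robot as it stands.
- The arm moves only by the tool jog_arm, never from a script. Its argument "targets" is a list of rows, each a list of 7 numbers: the shift along the tool's x, y, z in m, then the turn, a rotation vector about the tool's x, y, z in degrees, then the closure, from -1 (fully open) to 1 (shut). In form: [[tx, ty, tz, wx, wy, wz, gripper], ...]. A call has 1 to 20 rows; each row shifts and turns the commanded pose from where the row before left it, along the tool's axes as they then stand; what a row does not reach is not made up. A row lasts 1/10 s, in which the tool goes at most 50 mm and 8.59 degrees, less where a joint would pass 70% of its speed; a pose out of reach is approached as far as the arm can. A call with a gripper value outside its range is refused whole. The fingers move at their own pace and stop on an object; "force" is the grip in N (left out, the last holds). Time passes only in rows, so rows that do not move let the fingers close. It gives the time, the measured TCP pose, the force, the opening and the grip force at its end, in the units of the state.
- r.get_obs(): the state, without advancing time (a new reading comes with each control period).
- r.get_image(name): name is "side" or "top" or "wrist"; returns a dict with "pixels" (420x560x3 uint8, red, green, blue), "z_map" (420x560 float32, m along the optical axis (not along the pixel's ray), 0 where there is no reading), "intrinsics" (3x3 intrinsics, pixels), "dist_coeffs" ([k1, k2, p1, p2, k3] as OpenCV has them; the pictures are not rectified), "origin" and "orientation" of the camera in the world. Camera axes: x right, y down, z forward; pixel columns grow to the right and rows downward; lengths in m; the calibration is good to about 2 mm. A picture is of the moment at which its call begins.
- r.sign_off(): hands the job in; it is judged then, once.
Trained networks look in the newest picture that a camera, given by its name, has taken for a name from the list of things; names that differ only in an ending like _2 or _b are one class to them, and where a whole thing is asked for, a point or a joint stands for the part that bears it (a point fixed in the world has none). Each returns a list of dicts, best first, with "p" (0 to 1); they miss things now and then, are a little off and sometimes report something else, mostly with a low value. They report only what shows in the picture. A call takes as long as a camera call. They do not tell look-alikes from the thing itself.
- r.silhouettes(camera, thing): "region" (420x560 bool, what is visible of it) and "uv" ([column, row] in pixels, amid what is visible of it).
The state is a dict: "t": time; "q": joint angles; "qvel": joint speeds; "tau": joint torques, N m; "eef_pos": TCP position; "eef_rot": TCP orientation; "wrist_force": force on the tool from outside, world axes, zero at the start; "ft_torque": the same for the moment, N m; "width": finger opening in m; "grip_force": force on a finger pad.
Only numpy, scipy, OpenCV 4.12 (cv2) and the standard library are available. Lean on these libraries where they do the work, as an engineer would, in place of code of your own. Each camera call takes 0.05 s, during which the arm holds its last target. There are 200 camera calls.

TASK

Four machined parts stand in a row of blue nests on the plywood delivery board; the next station works from the other end, so move them all into the empty black rack in the reverse order: the part now at the left end of the board goes into the right-end pocket, its neighbour into the pocket next to that, and so on. Stand each part upright on the floor of its own pocket, setting it down rather than letting it fall.

Things in the scene. Friction and masses are not known exactly. Their poses are not given: they have to be found in the camera images.
- bush_centre (a point): Bush: plain aluminium, round and upright; flange 46 mm diameter and 8 mm thick at the foot, above it a straight 34 mm diameter barrel to the full height of 64 mm, dark bore seen on the top. Loose, 250 g nominal. This point is on its axis, half-way up (32 mm above its underside). z up; at the start it stands upright in nest_bush with its x axis within about 0.1 rad of the board's x.
- block_centre (a point): Valve block: plain aluminium, square, 42 x 42 mm and 60 mm high, one large and two small dark ports on the top. Loose, 250 g nominal. This point is on its axis, half-way up (30 mm above its underside). z up; at the start it stands upright in nest_block with its x axis within about 0.1 rad of the board's x.
- hexpost_centre (a point): Hexagonal post: plain aluminium, hexagon 40 mm across flats (one pair of flats faces its own +x and -x) and 55 mm high, with a stud of 14 mm diameter and 15 mm length on top; 70 mm high in all. Loose, 250 g nominal. This point is on its axis, half-way up (35 mm above its underside). z up; at the start it stands upright in nest_hexpost with its x axis within about 0.1 rad of the board's x.
- bracket_centre (a point): Bearing bracket: plain aluminium, square foot plate 46 x 46 mm and 10 mm thick, on it an upright web 18 mm thick (along its own x) and 40 mm wide (along its own y) with a rounded top; 72 mm high in all. Loose, 250 g nominal. This point is on its axis, half-way up (36 mm above its underside). z up; at the start it stands upright in nest_bracket with its x axis within about 0.1 rad of the board's x.
- nest_bush: Blue plastic nest in which the bush stands at the start: square tray 70 x 70 mm, 10 mm high, floor 4 mm thick, lips 4 mm thick rising 6 mm over the floor. Fixed to the board. Origin at the centre of its underside (12 mm above the table); axes parallel to the board's.
- nest_block: Blue plastic nest in which the block stands at the start: square tray 70 x 70 mm, 10 mm high, floor 4 mm thick, lips 4 mm thick rising 6 mm over the floor. Fixed to the board. Origin at the centre of its underside (12 mm above the table); axes parallel to the board's.
- nest_hexpost: Blue plastic nest in which the hexpost stands at the start: square tray 70 x 70 mm, 10 mm high, floor 4 mm thick, lips 4 mm thick rising 6 mm over the floor. Fixed to the board. Origin at the centre of its underside (12 mm above the table); axes parallel to the board's.
- nest_bracket: Blue plastic nest in which the bracket stands at the start: square tray 70 x 70 mm, 10 mm high, floor 4 mm thick, lips 4 mm thick rising 6 mm over the floor. Fixed to the board. Origin at the centre of its underside (12 mm above the table); axes parallel to the board's.
- board: Delivery board the four nests stand on: fixed plywood, 90 mm (x) by 320 mm (y), 12 mm thick. Origin at the centre of its underside, on the table; z up, +x away from the robot, +y to the robot's left along the row (turned at most 0.16 rad). The nests stand at y = -108, -36, +36 and +108 mm on it, in any order.
- rack: Black one-piece rack, empty, fixed, 74 mm (x) by 294 mm (y), nearer or farther than the board. Four grey-floored pockets at y = -108, -36, +36, +108 mm, 62 mm (x) by 66 mm (y) inside; floor 10 mm above the table, lips and dividers rise 6 mm over it. Origin: centre of underside, on the table; z up, +x away from the robot, +y to the robot's left along the row (turned at most 0.16 rad).
Things that resemble listed ones, but are neither listed nor needed, are in the scene too. What is shaped like the part that bears bracket_centre but purple is not meant.

How it is judged:
At the end, for the whole second after the job is handed in: Every part stands in the pocket of the rack that mirrors its nest's place on the board (left end to right end): within 15 mm of the pocket's centre along each of the rack's axes, its foot on the pocket floor within 4 mm, upright within 0.08 rad, at rest and released (((y of nest_bush in the frame of board between -0.138 and -0.078 m and y of bush_centre in the frame of rack between 0.093 and 0.123 m) or (y of nest_bush in the frame of board between -0.066 and -0.006 m and y of bush_centre in the frame of rack between 0.021 and 0.051 m) or (y of nest_bush in the frame of board between 0.006 and 0.066 m and y of bush_centre in the frame of rack between -0.051 and -0.021 m) or (y of nest_bush in the frame of board between 0.078 and 0.138 m and y of bush_centre in the frame of rack between -0.123 and -0.093 m)) and x of bush_centre in the frame of rack between -0.015 and 0.015 m and z of bush_centre in the frame of rack between 0.038 and 0.046 m and angle between each of bush_centre, block_centre, hexpost_centre, bracket_centre's own z axis and vertical below 0.08 rad and linear speed of each of bush, block, hexpost, bracket below 0.02 m/s and angular speed of each of bush, block, hexpost, bracket below 0.2 rad/s and ((y of nest_block in the frame of board between -0.138 and -0.078 m and y of block_centre in the frame of rack between 0.093 and 0.123 m) or (y of nest_block in the frame of board between -0.066 and -0.006 m and y of block_centre in the frame of rack between 0.021 and 0.051 m) or (y of nest_block in the frame of board between 0.006 and 0.066 m and y of block_centre in the frame of rack between -0.051 and -0.021 m) or (y of nest_block in the frame of board between 0.078 and 0.138 m and y of block_centre in the frame of rack between -0.123 and -0.093 m)) and x of block_centre in the frame of rack between -0.015 and 0.015 m and z of block_centre in the frame of rack between 0.036 and 0.044 m and ((y of nest_hexpost in the frame of board between -0.138 and -0.078 m and y of hexpost_centre in the frame of rack between 0.093 and 0.123 m) or (y of nest_hexpost in the frame of board between -0.066 and -0.006 m and y of hexpost_centre in the frame of rack between 0.021 and 0.051 m) or (y of nest_hexpost in the frame of board between 0.006 and 0.066 m and y of hexpost_centre in the frame of rack between -0.051 and -0.021 m) or (y of nest_hexpost in the frame of board between 0.078 and 0.138 m and y of hexpost_centre in the frame of rack between -0.123 and -0.093 m)) and x of hexpost_centre in the frame of rack between -0.015 and 0.015 m and z of hexpost_centre in the frame of rack between 0.041 and 0.049 m and ((y of nest_bracket in the frame of board between -0.138 and -0.078 m and y of bracket_centre in the frame of rack between 0.093 and 0.123 m) or (y of nest_bracket in the frame of board between -0.066 and -0.006 m and y of bracket_centre in the frame of rack between 0.021 and 0.051 m) or (y of nest_bracket in the frame of board between 0.006 and 0.066 m and y of bracket_centre in the frame of rack between -0.051 and -0.021 m) or (y of nest_bracket in the frame of board between 0.078 and 0.138 m and y of bracket_centre in the frame of rack between -0.123 and -0.093 m)) and x of bracket_centre in the frame of rack between -0.015 and 0.015 m and z of bracket_centre in the frame of rack between 0.042 and 0.05 m); the robot touches nothing.
It fails at once if the bush is let fall (it drops freely by more than about 25 mm) (linear speed of bush above 0.7 m/s and contact force between the fingers and bush below 0.02 N).
It fails at once if the block is let fall (it drops freely by more than about 25 mm) (linear speed of block above 0.7 m/s and contact force between the fingers and block below 0.02 N).
It fails at once if the hexpost is let fall (it drops freely by more than about 25 mm) (linear speed of hexpost above 0.7 m/s and contact force between the fingers and hexpost below 0.02 N).
It fails at once if the bracket is let fall (it drops freely by more than about 25 mm) (linear speed of bracket above 0.7 m/s and contact force between the fingers and bracket below 0.02 N).
It also fails if it takes over 115 s, if anything falls off the work surface, if the arm or the gripper's body presses on something with over 40 N, if the wrist force passes 120 N, or if a joint passes its speed limit or range.

## Working session

There is one attempt and no reset: what is moved stays moved. The work goes in short steps, Python scripts to look and compute and a tool call to move; the robot and the scene stay as the last step left them, time stands still between calls to the robot, and variables do not carry over. Pictures are saved under pics/ and viewed, at most 14 in all, crops included, and the job is handed in when it is done.

Besides the shell and the picture viewer there is one more tool, called after ">>>" in YAML: its name, and indented under it one key for each argument. jog_arm: Moves the arm, as the interface text tells. Its arguments: {"type":"object","properties":{"targets":{"type":"array","items":{"type":"array","items":{"type":"number"}}},"force":{"type":"number"}},"required":["targets"]}

```bash
mkdir -p pics; ls; cat > h.py <<'E'
from station import r
import numpy as np, cv2
from scipy.spatial.transform import Rotation as R
def cloud(im):
    K=np.array(im["intrinsics"]);d=np.array(im["dist_coeffs"]);z=im["z_map"]
    v,u=np.mgrid[0:420,0:560]
    p=cv2.undistortPoints(np.stack([u,v],-1).reshape(-1,1,2).astype(float),K,d).reshape(420,560,2)
    c=np.dstack([p*z[...,None],z])
    o=np.array(im["orientation"])
    M=o if o.shape==(3,3) else (R.from_euler('xyz',o).as_matrix() if o.size==3 else R.from_quat(o).as_matrix())
    w=c@M.T+np.array(im["origin"]); w[z<=0]=np.nan
    return w
def save(im,n): cv2.imwrite("pics/"+n,im["pixels"][...,::-1])
E
python3 - <<'E'
from h import *
o=r.get_obs();print(o, r.grip_depth)
for c in("top","side"):
    im=r.get_image(c);save(im,c+"0.png");print(c,im["origin"],im["orientation"])
    w=cloud(im)
    for n in("bush_centre","block_centre","hexpost_centre","bracket_centre","nest_bush","board","rack"):
        for s in r.silhouettes(c,n):
            m=s["region"];p=w[m];p=p[~np.isnan(p[:,0])]
            if len(p): print(n,round(s["p"],2),np.round(s["uv"]),m.sum(),np.median(p,0).round(3),p[:,2].max().round(3))
E
```

```text
pics
{'t': 0.0, 'q': array([-1.23961709,  0.43523464,  0.02496507,  1.57408249, -0.01160637,
        1.13402523, -0.07508668]), 'qvel': array([ 2.14138294e-04,  1.47982325e-04, -9.63191531e-04,  3.01928834e-04,
        2.55573324e-04, -1.91075201e-04,  4.65644695e-06]), 'tau': array([-4.20410779e-04, -6.70469069e+01,  1.02478243e+00, -3.16218066e+01,
        1.54820248e-02,  1.21875858e-02,  2.40136785e-05]), 'eef_pos': array([0.26252126, 0.56663233, 0.2305243 ]), 'eef_rot': array([-3.13999379e+00,  1.36420728e-04,  2.70776166e+00]), 'wrist_force': array([ 0.44041726,  0.19987726, -0.59131177]), 'ft_torque': array([-0.0231463 , -0.01678101,  0.04120209]), 'grip_force': 0.0, 'width': 0.0856212195712845} 0.0187
top [0.29950335 0.03046967 0.99710691] [-2.94158215e+00 -2.04735612e-03 -1.77940088e+00]
bush_centre 0.57 [305. 244.] 399 [ 0.438 -0.041  0.077] 0.084
block_centre 0.56 [335. 234.] 551 [ 0.443 -0.113  0.075] 0.082
hexpost_centre 0.72 [274. 243.] 349 [0.442 0.025 0.071] 0.09
hexpost_centre 0.46 [247. 258.] 637 [0.435 0.092 0.017] 0.029
hexpost_centre 0.38 [303. 242.] 364 [ 0.439 
[... 355 characters left out ...]
26 -0.01   0.011] 0.025
rack 0.55 [251. 169.] 4140 [0.64  0.041 0.01 ] 0.022
side [ 0.44949322 -0.59468682  0.47543549] [-2.15781761  0.02462993 -0.10643131]
bush_centre 0.71 [242. 234.] 603 [ 0.443 -0.052  0.072] 0.082
block_centre 0.78 [244. 268.] 1591 [ 0.444 -0.132  0.064] 0.078
hexpost_centre 0.95 [246. 208.] 559 [0.445 0.016 0.07 ] 0.087
bracket_centre 0.86 [174. 213.] 909 [0.332 0.08  0.023] 0.073
bracket_centre 0.83 [238. 163.] 626 [0.444 0.22  0.042] 0.088
bracket_centre 0.7 [245. 185.] 377 [0.454 0.087 0.069] 0.089
nest_bush 0.68 [258. 254.] 374 [ 0.467 -0.041  0.017] 0.023
board 0.64 [250. 308.] 2087 [ 0.445 -0.138  0.012] 0.023
rack 0.74 [363. 227.] 5359 [0.644 0.002 0.01 ] 0.019
```

```bash
python3 - <<'E'
import cv2,numpy as np
a=cv2.imread('pics/top0.png')[130:330,140:400]; b=cv2.imread('pics/side0.png')[130:340,130:430]
cv2.imwrite('pics/c0.png',np.vstack([cv2.resize(a,(390,300),interpolation=3),cv2.resize(b,(390,273))]) if 0 else np.hstack([cv2.resize(a,(400,308)),cv2.resize(b,(400,308))]))
E
```

```text
(no output)
```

View pics/c0.png

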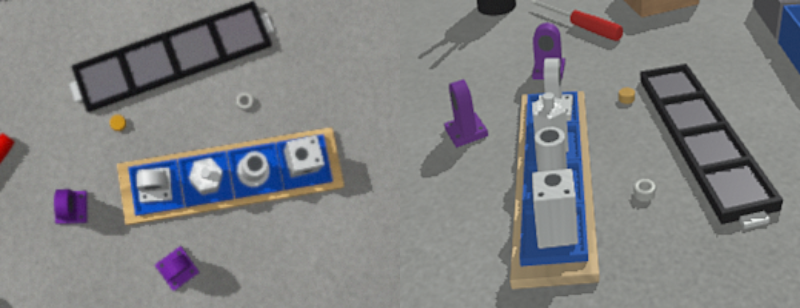

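View pics/top0.png

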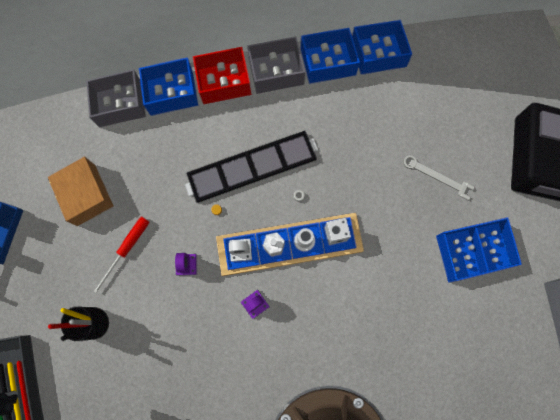

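The row runs left to right (top image): aluminium bracket (240,250), hex post (274,243), bush (305,240), block (337,232). The rack is at about (252,166). The bracket candidates are (240,250), (186,264) and (254,304); the last two are purple and off the board, so the aluminium one in the nest is meant. The enlarged crop confirms it.

```bash
cat > meas.py <<'E'
from h import *
def rect(pts,name):
    (c,s,a)=cv2.minAreaRect((pts*1000).astype(np.float32))
    if s[0]>s[1]: a-=90
    a=(a+45)%90-45
    print(name,np.round(c,1),np.round(s,1),'deg',round(a,1),len(pts))
for c in("top","side"):
    im=r.get_image(c);w=cloud(im);hsv=cv2.cvtColor(im["pixels"],cv2.COLOR_RGB2HSV)
    x,y,z=w[...,0],w[...,1],w[...,2]
    reg=(x>.36)&(x<.54)&(abs(y)<.2)
    H,S,V=hsv[...,0],hsv[...,1],hsv[...,2]
    blue=reg&(H>100)&(H<125)&(S>120)&(z<.03)
    rect(w[blue][:,:2],c+' nests')
    b=reg&(z>.006)&(z<.03); rect(w[b][:,:2],c+' board')
    k=(x>.54)&(x<.75)&(y>-.15)&(y<.22)&(V<70)&(z<.03)&(z>.004); 
    n,l,st,_=cv2.connectedComponentsWithStats(k.astype(np.uint8)); i=1+st[1:,4].argmax()
    rect(w[l==i][:,:2],c+' rack')
    for y0,nm,zt in((.1,'bracket',.03),(.025,'hex',.06),(-.045,'bush',.07),(-.115,'block',.066)):
        m=reg&(z>zt)&(abs(y-y0)<.035); p=w[m]; rect(p[:,:2],c+' '+nm); print('   top',np.percentile(p[:,2],95).round(4), 'mid',((p.max(0)+p.min(0))/2).round(4)[:2])
E
python3 meas.py
```

```text
top nests [444.8  -9. ] [284.5  69.6] deg -2.3 2168
top board [462.8 -11.7] [325.2 167.6] deg -10.3 4392
top rack [641.5  38.7] [ 76.  293.8] deg 8.7 1612
top bracket [449.1  99.1] [39.1 24.7] deg -7.3 242
   top 0.088 mid [0.4496 0.0988]
top hex [444.7  25.5] [39.8 44.3] deg -29.2 326
   top 0.0854 mid [0.4454 0.025 ]
top bush [443.9 -42.8] [31.2 32.7] deg -13.0 213
   top 0.0826 mid [ 0.4438 -0.0428]
top block [ 444.4 -113.7] [42.1 42.5] deg 0.6 413
   top 0.0784 mid [ 0.4444 -0.1137]
side nests [444.6  -8.8] [287.   68.8] deg -2.2 2044
side board [471.   14.1] [369.4 142.4] deg -2.1 4802
side rack [640.1  39.1] [ 75.2 294.8] deg 8.6 2210
side bracket [451.6  99.7] [42.1 19. ] deg -7.8 305
   top 0.0876 mid [0.4512 0.0991]
side hex [444.1  24. ] [39.8 41.5] deg 1.2 450
   top 0.0857 mid [0.4443 0.0241]
side bush [442.4 -41.1] [32.6 34.5] deg 33.6 350
   top 0.081 mid [ 0.4428 -0.041 ]
side block [ 443.8 -112.7] [44.3 41.7] deg -1.2 779
   top 0.0771 mid [ 0.4435 -0.1126]
```

>>> jog_arm:
  targets:
    - [0,0,0,0,0,8.07,-1]
    - [0,0,0,0,0,8.07,-1]
    - [0,0,0,0,0,8.07,-1]
    - [0,0,0,0,0,8.07,-1]
    - [0,0,0,0,0,8.07,-1]
    - [0,0,0,0,0,8.07,-1]
    - [0,0,0,0,0,8.07,-1]
    - [0,0,0,0,0,8.07,-1]
    - [0,0,0,0,0,8.07,-1]
    - [0,0,0,0,0,0,-1]
  force: 40

```text
t: 1.9
eef_pos: [0.2625, 0.5672, 0.2313]
eef_rot: [3.141, 0.0, 1.438]
wrist_force: [0.4, 0.4, 0.4]
width: 0.0854
grip_force: 0.0
```

```bash
cat > go.py <<'E'
from h import *
import sys
# args: x y(mm) yaw(deg) -> shift in tool axes (m) and wz (deg)
def go(x,y,yaw,z):
    o=r.get_obs();M=R.from_euler('xyz',o['eef_rot'])
    d=M.inv().apply(np.array([x,y,z])/1000-o['eef_pos'])
    rel=(M.inv()*R.from_euler('xyz',[180,0,yaw],degrees=True)).as_rotvec(degrees=True)
    print('shift',d.round(4),'rot',rel.round(2),'yaw',np.degrees(o['eef_rot'][2]).round(2),'pos',o['eef_pos'].round(4),'w',o['width'].round(4),'F',o['wrist_force'].round(1),'t',o['t'])
a=list(map(float,sys.argv[1:]));go(*a)
E
python3 go.py 450.5 99.3 82.5 200
```

```text
Traceback (most recent call last):
  File "go.py", line 9, in <module>
    a=list(map(float,sys.argv[1:]));go(*a)
                                    ~~^^^^
  File "go.py", line 8, in go
    print('shift',d.round(4),'rot',rel.round(2),'yaw',np.degrees(o['eef_rot'][2]).round(2),'pos',o['eef_pos'].round(4),'w',o['width'].round(4),'F',o['wrist_force'].round(1),'t',o['t'])
                                                                                                                           ^^^^^^^^^^^^^^^^
AttributeError: 'float' object has no attribute 'round'
```

```bash
sed -i "s/o\['width'\].round(4)/round(float(o['width']),4)/" go.py; python3 go.py 450.5 99.3 82.5 180
```

```text
shift [-0.4389  0.2482  0.0514] rot [ 0.01  0.01 -0.1 ] yaw 82.4 pos [0.2625 0.5672 0.2313] w 0.0854 F [0.4 0.4 0.4] t 1.9
```

```bash
python3 - <<'E'
from h import *
w=cloud(r.get_image("top")).reshape(-1,3);w=w[~np.isnan(w[:,0])]
m=(w[:,0]>.2)&(w[:,0]<.55)&(w[:,1]<.5)&(w[:,1]>.15)&(w[:,2]>.05)
q=w[m];print(len(q),q.max(0),q.min(0));
for a in np.arange(.15,.5,.05):
    s=q[(q[:,1]>a)&(q[:,1]<a+.05)]
    if len(s):print(a,s.max(0).round(3),s.min(0).round(3))
E
```

```text
1212 [0.46755767 0.49308355 0.16995167] [0.3236234  0.21431678 0.05000573]
0.2 [0.468 0.238 0.074] [0.426 0.214 0.051]
0.40000000000000013 [0.392 0.449 0.17 ] [0.325 0.421 0.05 ]
0.45000000000000007 [0.396 0.493 0.161] [0.324 0.45  0.05 ]
```

Pens reach 170 mm, so I stay at 230 mm for the traverse.

>>> jog_arm:
  targets:
    - [-0.0366,0.0207,0,0,0,0,-1]
    - [-0.0366,0.0207,0,0,0,0,-1]
    - [-0.0366,0.0207,0,0,0,0,-1]
    - [-0.0366,0.0207,0,0,0,0,-1]
    - [-0.0366,0.0207,0,0,0,0,-1]
    - [-0.0366,0.0207,0,0,0,0,-1]
    - [-0.0366,0.0207,0,0,0,0,-1]
    - [-0.0366,0.0207,0,0,0,0,-1]
    - [-0.0366,0.0207,0,0,0,0,-1]
    - [-0.0366,0.0207,0,0,0,0,-1]
    - [-0.0366,0.0207,0,0,0,0,-1]
    - [-0.0366,0.0207,0,0,0,0,-1]
    - [0,0,0.025,0,0,0,-1]
    - [0,0,0.025,0,0,0,-1]
    - [0,0,0,0,0,0,-1]
    - [0,0,0,0,0,0,-1]

```text
t: 3.55
eef_pos: [0.4517, 0.0992, 0.1817]
eef_rot: [-3.141, 0.001, 1.442]
wrist_force: [-0.0, -0.4, 0.4]
width: 0.0857
grip_force: 0.0
```

```bash
python3 go.py 450.5 99.3 82.5 40; python3 - <<'E'
from h import *
im=r.get_image("wrist");save(im,"w1.png");w=cloud(im)
for lo,hi in((.03,.06),(.06,.095)):
    m=(w[...,2]>lo)&(w[...,2]<hi);n,l,st,_=cv2.connectedComponentsWithStats(m.astype(np.uint8))
    for i in range(1,n):
        if st[i,4]>150:
            p=w[l==i];print(lo,st[i],((p.max(0)+p.min(0))/2).round(4),cv2.minAreaRect((p[:,:2]*1000).astype(np.float32)))
E
```

```text
shift [ 0.     -0.0011  0.1417] rot [-0.03  0.03  0.15] yaw 82.65 pos [0.4517 0.0992 0.1817] w 0.0857 F [-0.  -0.4  0.4] t 3.55
0.03 [220  18  57  35 400] [0.4484 0.2249 0.045 ] ((449.8687744140625, 221.13279724121094), (43.80607223510742, 17.27704620361328), 12.062810897827148)
0.03 [109 195  57  49 803] [0.3307 0.0977 0.045 ] ((335.7388610839844, 99.39894104003906), (18.113096237182617, 44.00221252441406), 44.59593963623047)
0.03 [254 248  46  28 595] [0.4452 0.0448 0.045 ] ((445.12237548828125, 44.96335983276367), (40.02849197387695, 12.478004455566406), 1.0446726083755493)
0.03 [269 315  35  32 627] [ 0.444  -0.0323  0.045 ] ((445.09393310546875, -31.257125854492188), (16.828838348388672, 32.73347854614258), 82.3377685546875)
0.03 [272 367  40  17 191] [ 0.4441 -0.0904  0.039 ] ((444.045654296875, -90.3319091796875), (41.099735260009766, 4.213061809539795), 1.0337578058242798)
0.06 [ 220   12   55   35 1702] [0.4484 0.2282 0.0673] ((448.13702392578125, 227.7703857421875), (19.18476676940918, 37.7604866027832), 80.87857818603516)
0.06 [ 264  178   26   54 1334] [0.4529 0.1023 0.0753] ((453.1668395996094, 102.26669311523438), (38.93206787109375, 18.815135955810547), 82.78219604492188)
0.06 [ 108  206   46   46 1224] [0.3308 0.0947 0.0672] ((331.1780090332031, 94.86801147460938), (20.632036209106445, 37.851932525634766), 24.421037673950195)
0.06 [ 254  260   51   56 2037] [0.4455 0.028  0.0742] ((445.472412109375, 28.01137924194336), (39.9918098449707, 46.668914794921875), 0.9012947678565979)
0.06 [ 268  334   38   46 1404] [ 0.4437 -0.0396  0.0714] ((443.7481384277344, -39.52460479736328), (32.74772644042969, 32.11224365234375), 46.983299255371094)
```

View pics/w1.png

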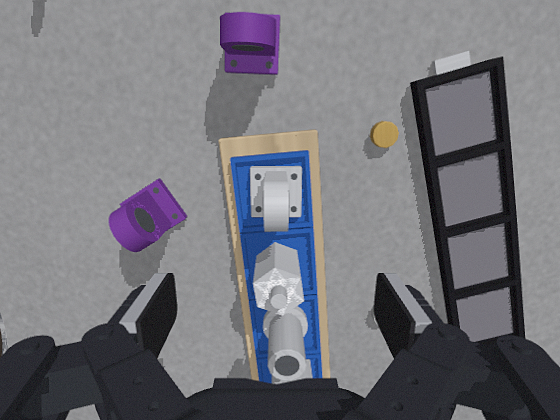

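The wrist view shows the aluminium bracket at (275,205) in its nest. Both purple brackets, at (250,45) and (145,215), are off the board. The wrist depth agrees within 2 mm. Next I descend and grip.

>>> jog_arm:
  targets:
    - [0.001,0,0.04,0,0,0,-1]
    - [0,0,0.04,0,0,0,-1]
    - [0,0,0.03,0,0,0,-1]
    - [0,0,0.02,0,0,0,-1]
    - [0,0,0.012,0,0,0,-1]
    - [0,0,0,0,0,0,-1]
    - [0,0,0,0,0,0,1]
    - [0,0,0,0,0,0,1]
    - [0,0,0,0,0,0,1]
    - [0,0,0,0,0,0,1]
    - [0,0,0,0,0,0,1]
    - [0,0,0,0,0,0,1]
    - [0,0,0,0,0,0,1]
    - [0,0,0,0,0,0,1]
    - [0,0,0,0,0,0,1]
    - [0,0,0,0,0,0,1]
  force: 40

```text
t: 5.2
eef_pos: [0.4522, 0.1004, 0.0398]
eef_rot: [3.141, -0.001, 1.44]
wrist_force: [-1.8, 0.3, 7.9]
width: 0.0173
grip_force: 39.7
```

>>> jog_arm:
  targets:
    - [0,0,-0.01,0,0,0,1]
    - [0,0,-0.03,0,0,0,1]
    - [0,0,-0.04,0,0,0,1]
    - [0,0,-0.02,0,0,0,1]
    - [0,0,0,0,0,-5.35,1]
    - [0,0,0,0,0,-5.35,1]
    - [0,0,0,0,0,-5.35,1]
    - [0,0,0,0,0,0,1]

```text
t: 6.0
eef_pos: [0.4515, 0.1, 0.1397]
eef_rot: [-3.141, -0.0, 1.722]
wrist_force: [0.8, 0.6, -3.4]
width: 0.0174
grip_force: 39.8
```

```bash
python3 go.py 656.9 -67.8 98.6 130
```

```text
shift [-0.1968  0.1779  0.0096] rot [-0.02 -0.    0.04] yaw 98.64 pos [0.4515 0.1    0.1397] w 0.0174 F [ 0.8  0.6 -3.4] t 6.0
```

>>> jog_arm:
  targets:
    - [-0.01,0.009,0,0,0,0,1]
    - [-0.029,0.026,0,0,0,0,1]
    - [-0.033,0.03,0,0,0,0,1]
    - [-0.033,0.03,0,0,0,0,1]
    - [-0.033,0.03,0,0,0,0,1]
    - [-0.03,0.027,0,0,0,0,1]
    - [-0.02,0.018,0,0,0,0,1]
    - [-0.009,0.008,0,0,0,0,1]
    - [0,0,0,0,0,0,1]
    - [0,0,0.03,0,0,0,1]
    - [0,0,0.03,0,0,0,1]
    - [0,0,0.02,0,0,0,1]
    - [0,0,0,0,0,0,1]
    - [0,0,0,0,0,0,1]

```text
t: 7.4
eef_pos: [0.6566, -0.0669, 0.0598]
eef_rot: [-3.141, -0.001, 1.721]
wrist_force: [0.8, 0.1, -3.0]
width: 0.0173
grip_force: 39.7
```

```bash
python3 go.py 656.9 -67.8 98.6 34
```

```text
shift [-0.001   0.0001  0.0258] rot [-0.04 -0.03 -0.02] yaw 98.58 pos [ 0.6566 -0.0669  0.0598] w 0.0173 F [ 0.8  0.1 -3. ] t 7.4
```

>>> jog_arm:
  targets:
    - [-0.001,0,0.01,0,0,0,1]
    - [0,0,0.008,0,0,0,1]
    - [0,0,0.004,0,0,0,1]
    - [0,0,0.002,0,0,0,1]
    - [0,0,0.001,0,0,0,1]
    - [0,0,0.001,0,0,0,1]
    - [0,0,0,0,0,0,1]
    - [0,0,0,0,0,0,1]

```text
t: 8.2
eef_pos: [0.6575, -0.0692, 0.0339]
eef_rot: [3.141, -0.0, 1.72]
wrist_force: [-2.8, 0.1, 5.1]
width: 0.0174
grip_force: 41.0
```

>>> jog_arm:
  targets:
    - [0,0,0,0,0,0,-1]
    - [0,0,0,0,0,0,-1]
    - [0,0,0,0,0,0,-1]
    - [0,0,0,0,0,0,-1]
    - [0,0,0,0,0,0,-1]
    - [0,0,0,0,0,0,-1]
    - [0,0,0,0,0,0,-1]
    - [0,0,0,0,0,0,-1]
    - [0,0,-0.03,0,0,0,-1]
    - [0,0,-0.04,0,0,0,-1]
    - [0,0,-0.036,0,0,0,-1]
    - [0,0,0,0,0,2.55,-1]
    - [0,0,0,0,0,2.55,-1]
    - [0,0,0,0,0,2.55,-1]
    - [0,0,0,0,0,0,-1]

```text
t: 9.7
eef_pos: [0.6573, -0.0689, 0.1394]
eef_rot: [-3.142, -0.0, 1.586]
wrist_force: [0.3, -0.2, -0.6]
width: 0.0852
grip_force: 0.0
```

```bash
python3 go.py 444.8 25.5 91 140; python3 - <<'E'
from h import *
for c in("top","side"):
    im=r.get_image(c);w=cloud(im)
    m=(w[...,2]>.03)&(w[...,2]<.095)&(abs(w[...,0]-.657)<.05)&(abs(w[...,1]+.068)<.04);p=w[m];print(c,m.sum(),((p.max(0)+p.min(0))/2).round(4),p[:,2].max())
E
```

```text
shift [ 0.0977 -0.2111 -0.0006] rot [-0.   -0.   -0.13] yaw 90.87 pos [ 0.6573 -0.0689  0.1394] w 0.0852 F [ 0.3 -0.2 -0.6] t 9.7Traceback (most recent call last):
  File "<stdin>", line 4, in <module>
    return umr_maximum(a, axis, None, out, keepdims, initial, where)
ValueError: zero-size array to reduction operation maximum which has no identity
```

>>> jog_arm:
  targets:
    - [0.0077,-0.0161,0,0,0,0,-1]
    - [0.0175,-0.038,0,0,0,0,-1]
    - [0.0175,-0.038,0,0,0,0,-1]
    - [0.0175,-0.038,0,0,0,0,-1]
    - [0.0175,-0.038,0,0,0,0,-1]
    - [0.013,-0.028,0,0,0,0,-1]
    - [0.007,-0.015,0,0,0,0,-1]
    - [0,0,0,0,0,0,-1]
    - [0,0,0,0,0,0,-1]

```text
t: 10.65
eef_pos: [0.4455, 0.0254, 0.1397]
eef_rot: [3.14, -0.0, 1.588]
wrist_force: [-0.2, -0.1, -0.3]
width: 0.0856
grip_force: 0.0
```

```bash
python3 go.py 444.8 25.5 91 40; cat > chk.py <<'E'
from h import *
def chk(c,x,y,lo=.03):
    im=r.get_image(c);save(im,c+"_%d.png"%(r.get_obs()['t']*10));w=cloud(im)
    m=(w[...,2]>lo)&(w[...,2]<.1)&(abs(w[...,0]-x)<.05)&(abs(w[...,1]-y)<.035);p=w[m]
    if len(p)>20:print(c,m.sum(),((p.max(0)+p.min(0))/2).round(4),'top',np.percentile(p[:,2],97).round(4),cv2.minAreaRect((p[:,:2]*1000).astype(np.float32)))
    else: print(c,'hidden')
E
python3 - <<'E'
from chk import *
chk('top',.657,-.068);chk('side',.657,-.068)
E
```

```text
shift [ 0.0001 -0.0008  0.0997] rot [ 0.08 -0.02 -0.01] yaw 90.99 pos [0.4455 0.0254 0.1397] w 0.0856 F [-0.2 -0.1 -0.3] t 10.65
top 46 [ 0.6584 -0.0843  0.0625] top 0.0805 ((658.3712768554688, -84.30355834960938), (20.450843811035156, 10.864194869995117), 9.11085319519043)
side 777 [ 0.6563 -0.0696  0.0566] top 0.0816 ((655.7535400390625, -68.65369415283203), (20.26019859313965, 42.86143112182617), 10.139336585998535)
```

Bracket stands at (0.656, -0.069), top 82 mm (as expected). Next is the hex post.

>>> jog_arm:
  targets:
    - [0,0,0.03,0,0,0,-1]
    - [0,0,0.03,0,0,0,-1]
    - [0,0,0.025,0,0,0,-1]
    - [0,0,0.015,0,0,0,-1]
    - [0,0,0,0,0,0,-1]
    - [0,0,0,0,0,0,1]
    - [0,0,0,0,0,0,1]
    - [0,0,0,0,0,0,1]
    - [0,0,0,0,0,0,1]
    - [0,0,0,0,0,0,1]
    - [0,0,0,0,0,0,1]
    - [0,0,0,0,0,0,1]
    - [0,0,0,0,0,0,1]
  force: 40

```text
t: 12.05
eef_pos: [0.4454, 0.0254, 0.0402]
eef_rot: [3.14, -0.001, 1.587]
wrist_force: [-0.7, -0.5, 5.0]
width: 0.0396
grip_force: 40.2
```

>>> jog_arm:
  targets:
    - [0,0,-0.01,0,0,0,1]
    - [0,0,-0.03,0,0,0,1]
    - [0,0,-0.04,0,0,0,1]
    - [0,0,-0.02,0,0,0,1]
    - [0,0,0,0,0,-3.8,1]
    - [0,0,0,0,0,-3.8,1]
    - [0,0,0,0,0,0,1]

```text
t: 12.75
eef_pos: [0.4447, 0.0254, 0.1402]
eef_rot: [3.141, -0.001, 1.721]
wrist_force: [0.0, 0.0, -2.4]
width: 0.0394
grip_force: 41.1
```

```bash
python3 go.py 646.2 3.4 98.6 140
```

```text
shift [-0.0518  0.196   0.0004] rot [ 0.06 -0.03 -0.02] yaw 98.58 pos [0.4447 0.0254 0.1402] w 0.0394 F [ 0.   0.  -2.4] t 12.75
```

>>> jog_arm:
  targets:
    - [-0.0028,0.011,0,0,0,0,1]
    - [-0.008,0.03,0,0,0,0,1]
    - [-0.01,0.038,0,0,0,0,1]
    - [-0.01,0.038,0,0,0,0,1]
    - [-0.01,0.038,0,0,0,0,1]
    - [-0.007,0.026,0,0,0,0,1]
    - [-0.004,0.015,0,0,0,0,1]
    - [0,0,0,0,0,0,1]
    - [0,0,0.03,0,0,0,1]
    - [0,0,0.03,0,0,0,1]
    - [0,0,0.02,0,0,0,1]
    - [0,0,0,0,0,0,1]
    - [0,0,0,0,0,0,1]

```text
t: 14.05
eef_pos: [0.646, 0.003, 0.0596]
eef_rot: [-3.141, 0.0, 1.719]
wrist_force: [0.6, -0.8, -2.2]
width: 0.0395
grip_force: 41.0
```

```bash
python3 go.py 646.2 3.4 98.6 34.2
```

```text
shift [0.0004 0.0002 0.0254] rot [-0.04  0.01 -0.13] yaw 98.47 pos [0.646  0.003  0.0596] w 0.0395 F [ 0.6 -0.8 -2.2] t 14.05
```

>>> jog_arm:
  targets:
    - [0,0,0.01,0,0,0,1]
    - [0,0,0.008,0,0,0,1]
    - [0,0,0.004,0,0,0,1]
    - [0,0,0.002,0,0,0,1]
    - [0,0,0.001,0,0,0,1]
    - [0,0,0.001,0,0,0,1]
    - [0,0,0,0,0,0,1]
    - [0,0,0,0,0,0,1]

```text
t: 14.85
eef_pos: [0.6461, 0.0031, 0.0343]
eef_rot: [3.142, -0.001, 1.719]
wrist_force: [-3.8, 1.1, 7.9]
width: 0.0393
grip_force: 42.2
```

Contact with the floor, so I release it and move on to the bush.

>>> jog_arm:
  targets:
    - [0,0,0,0,0,0,-1]
    - [0,0,0,0,0,0,-1]
    - [0,0,0,0,0,0,-1]
    - [0,0,0,0,0,0,-1]
    - [0,0,0,0,0,0,-1]
    - [0,0,0,0,0,0,-1]
    - [0,0,-0.03,0,0,0,-1]
    - [0,0,-0.04,0,0,0,-1]
    - [0,0,-0.036,0,0,0,-1]
    - [0,0,0,0,0,4.3,-1]
    - [0,0,0,0,0,4.3,-1]
    - [0,0,0,0,0,0,-1]

```text
t: 16.05
eef_pos: [0.6463, 0.0033, 0.1395]
eef_rot: [3.141, -0.0, 1.568]
wrist_force: [-1.0, 1.0, 0.2]
width: 0.0851
grip_force: 0.0
```

```bash
python3 go.py 443.5 -41.2 90 140
```

```text
shift [-0.045  -0.2027 -0.0005] rot [ 0.02 -0.01 -0.15] yaw 89.85 pos [0.6463 0.0033 0.1395] w 0.0851 F [-1.   1.   0.2] t 16.05
```

>>> jog_arm:
  targets:
    - [-0.004,-0.018,0,0,0,0,-1]
    - [-0.008,-0.037,0,0,0,0,-1]
    - [-0.009,-0.04,0,0,0,0,-1]
    - [-0.009,-0.04,0,0,0,0,-1]
    - [-0.008,-0.037,0,0,0,0,-1]
    - [-0.005,-0.02,0,0,0,0,-1]
    - [-0.002,-0.0107,0,0,0,0,-1]
    - [0,0,0,0,0,0,-1]
    - [0,0,0,0,0,0,-1]

```text
t: 16.95
eef_pos: [0.4449, -0.0413, 0.1396]
eef_rot: [3.14, 0.0, 1.57]
wrist_force: [0.6, 0.2, -0.2]
width: 0.0851
grip_force: 0.0
```

```bash
python3 go.py 443.5 -41.2 90 40;python3 - <<'E'
from chk import *
chk('side',.646,.003);chk('wrist',.646,.003);chk('wrist',.4435,-.0412,.07)
E
```

```text
shift [ 0.0001 -0.0015  0.0996] rot [ 0.08  0.01 -0.02] yaw 89.98 pos [ 0.4449 -0.0413  0.1396] w 0.0851 F [ 0.6  0.2 -0.2] t 16.95
side 803 [0.6447 0.0049 0.0557] top 0.0791 ((644.7427978515625, 4.8801422119140625), (47.218788146972656, 41.5864143371582), 39.00595474243164)
wrist 2209 [0.6364 0.0049 0.0488] top 0.066 ((635.46923828125, 3.450349807739258), (22.623106002807617, 46.70451736450195), 8.121397018432617)
wrist 2237 [ 0.4441 -0.04    0.0767] top 0.0821 ((444.02203369140625, -39.918365478515625), (33.99292755126953, 33.00453567504883), 72.23832702636719)
```

Hex post is placed correctly. Now I grip the bush.

>>> jog_arm:
  targets:
    - [0.001,-0.001,0.03,0,0,0,-1]
    - [0,0,0.03,0,0,0,-1]
    - [0,0,0.025,0,0,0,-1]
    - [0,0,0.015,0,0,0,-1]
    - [0,0,0,0,0,0,-1]
    - [0,0,0,0,0,0,1]
    - [0,0,0,0,0,0,1]
    - [0,0,0,0,0,0,1]
    - [0,0,0,0,0,0,1]
    - [0,0,0,0,0,0,1]
    - [0,0,0,0,0,0,1]
    - [0,0,0,0,0,0,1]
    - [0,0,0,0,0,0,1]
  force: 40

```text
t: 18.4
eef_pos: [0.4431, -0.0405, 0.0401]
eef_rot: [3.14, -0.001, 1.569]
wrist_force: [-0.8, 0.3, 7.3]
width: 0.0332
grip_force: 39.0
```

>>> jog_arm:
  targets:
    - [0,0,-0.01,0,0,0,1]
    - [0,0,-0.03,0,0,0,1]
    - [0,0,-0.04,0,0,0,1]
    - [0,0,-0.02,0,0,0,1]
    - [0,0,0,0,0,-4.3,1]
    - [0,0,0,0,0,-4.3,1]
    - [0,0,0,0,0,0,1]

```text
t: 19.1
eef_pos: [0.4424, -0.0405, 0.1401]
eef_rot: [3.141, -0.0, 1.721]
wrist_force: [-0.6, 0.5, -2.5]
width: 0.0331
grip_force: 40.6
```

```bash
python3 go.py 635.4 74.6 98.6 140
```

```text
shift [0.085  0.2081 0.0003] rot [ 0.05 -0.02 -0.01] yaw 98.59 pos [ 0.4424 -0.0405  0.1401] w 0.0331 F [-0.6  0.5 -2.5] t 19.1
```

>>> jog_arm:
  targets:
    - [0.005,0.0121,0,0,0,0,1]
    - [0.013,0.032,0,0,0,0,1]
    - [0.017,0.042,0,0,0,0,1]
    - [0.017,0.042,0,0,0,0,1]
    - [0.016,0.039,0,0,0,0,1]
    - [0.011,0.027,0,0,0,0,1]
    - [0.006,0.014,0,0,0,0,1]
    - [0,0,0,0,0,0,1]
    - [0,0,0.03,0,0,0,1]
    - [0,0,0.03,0,0,0,1]
    - [0,0,0.02,0,0,0,1]
    - [0,0,0,0,0,0,1]
    - [0,0,0,0,0,0,1]

```text
t: 20.4
eef_pos: [0.6355, 0.0739, 0.0596]
eef_rot: [-3.141, 0.0, 1.718]
wrist_force: [1.2, -0.8, -0.6]
width: 0.0332
grip_force: 40.5
```

```bash
python3 go.py 635.4 74.6 98.6 34.1
```

```text
shift [ 0.0007 -0.      0.0255] rot [-0.04  0.02 -0.15] yaw 98.45 pos [0.6355 0.0739 0.0596] w 0.0332 F [ 1.2 -0.8 -0.6] t 20.4
```

>>> jog_arm:
  targets:
    - [0,0,0.01,0,0,0,1]
    - [0,0,0.008,0,0,0,1]
    - [0,0,0.004,0,0,0,1]
    - [0,0,0.002,0,0,0,1]
    - [0,0,0.001,0,0,0,1]
    - [0,0,0.001,0,0,0,1]
    - [0,0,0,0,0,0,1]
    - [0,0,0,0,0,0,1]

```text
t: 21.2
eef_pos: [0.6357, 0.0742, 0.0343]
eef_rot: [3.141, -0.0, 1.719]
wrist_force: [-3.5, 0.9, 6.4]
width: 0.033
grip_force: 41.6
```

>>> jog_arm:
  targets:
    - [0,0,0,0,0,0,-1]
    - [0,0,0,0,0,0,-1]
    - [0,0,0,0,0,0,-1]
    - [0,0,0,0,0,0,-1]
    - [0,0,0,0,0,0,-1]
    - [0,0,0,0,0,0,-1]
    - [0,0,-0.03,0,0,0,-1]
    - [0,0,-0.04,0,0,0,-1]
    - [0,0,-0.036,0,0,0,-1]
    - [0,0,0,0,0,4.3,-1]
    - [0,0,0,0,0,4.3,-1]
    - [0,0,0,0,0,0,-1]

```text
t: 22.4
eef_pos: [0.6357, 0.0744, 0.1395]
eef_rot: [3.141, -0.0, 1.568]
wrist_force: [-0.0, -0.8, 0.1]
width: 0.0854
grip_force: 0.0
```

```bash
python3 go.py 444 -113 90 140
```

```text
shift [-0.1879 -0.1912 -0.0006] rot [ 0.02 -0.01 -0.15] yaw 89.85 pos [0.6357 0.0744 0.1395] w 0.0854 F [-0.  -0.8  0.1] t 22.4
```

>>> jog_arm:
  targets:
    - [-0.01,-0.01,0,0,0,0,-1]
    - [-0.025,-0.0255,0,0,0,0,-1]
    - [-0.032,-0.0325,0,0,0,0,-1]
    - [-0.033,-0.034,0,0,0,0,-1]
    - [-0.033,-0.034,0,0,0,0,-1]
    - [-0.03,-0.03,0,0,0,0,-1]
    - [-0.017,-0.0172,0,0,0,0,-1]
    - [-0.008,-0.008,0,0,0,0,-1]
    - [0,0,0,0,0,0,-1]
    - [0,0,0,0,0,0,-1]

```text
t: 23.4
eef_pos: [0.4451, -0.1127, 0.1394]
eef_rot: [3.141, -0.0, 1.571]
wrist_force: [0.3, 0.2, 0.0]
width: 0.085
grip_force: 0.0
```

```bash
python3 go.py 444 -113 90 40;python3 - <<'E'
from chk import *
chk('side',.635,.0746);chk('wrist',.635,.0746);chk('wrist',.444,-.113,.068)
E
```

```text
shift [-0.0003 -0.0011  0.0994] rot [ 0.04 -0.01 -0.  ] yaw 90.0 pos [ 0.4451 -0.1127  0.1394] w 0.085 F [0.3 0.2 0. ] t 23.4
side 539 [0.6341 0.0729 0.0529] top 0.0747 ((633.82373046875, 73.01422882080078), (34.87504196166992, 33.716331481933594), 42.26577377319336)
wrist hidden
wrist 4160 [ 0.4446 -0.1113  0.0735] top 0.078 ((444.4910583496094, -111.33629608154297), (42.129329681396484, 42.25806427001953), 0.9342209696769714)
```

Bush is good. Now the block.

>>> jog_arm:
  targets:
    - [0.001,-0.001,0.03,0,0,0,-1]
    - [0,0,0.03,0,0,0,-1]
    - [0,0,0.025,0,0,0,-1]
    - [0,0,0.0145,0,0,-0.9,-1]
    - [0,0,0,0,0,0,-1]
    - [0,0,0,0,0,0,1]
    - [0,0,0,0,0,0,1]
    - [0,0,0,0,0,0,1]
    - [0,0,0,0,0,0,1]
    - [0,0,0,0,0,0,1]
    - [0,0,0,0,0,0,1]
    - [0,0,0,0,0,0,1]
    - [0,0,0,0,0,0,1]
  force: 40

```text
t: 24.85
eef_pos: [0.444, -0.1124, 0.0407]
eef_rot: [3.14, -0.0, 1.585]
wrist_force: [-0.7, 0.5, 5.3]
width: 0.0418
grip_force: 40.0
```

>>> jog_arm:
  targets:
    - [0,0,-0.01,0,0,0,1]
    - [0,0,-0.03,0,0,0,1]
    - [0,0,-0.04,0,0,0,1]
    - [0,0,-0.02,0,0,0,1]
    - [0,0,0,0,0,-3.85,1]
    - [0,0,0,0,0,-3.85,1]
    - [0,0,0,0,0,0,1]

```text
t: 25.55
eef_pos: [0.4431, -0.1123, 0.1406]
eef_rot: [3.141, -0.0, 1.72]
wrist_force: [-0.0, -0.6, -2.9]
width: 0.0415
grip_force: 41.9
```

```bash
python3 go.py 624.7 145.8 98.6 140
```

```text
shift [0.2282 0.218  0.0009] rot [ 0.05 -0.02 -0.03] yaw 98.57 pos [ 0.4431 -0.1123  0.1406] w 0.0415 F [-0.  -0.6 -2.9] t 25.55
```

>>> jog_arm:
  targets:
    - [0.01,0.01,0,0,0,0,1]
    - [0.026,0.025,0,0,0,0,1]
    - [0.034,0.0325,0,0,0,0,1]
    - [0.034,0.0325,0,0,0,0,1]
    - [0.034,0.0325,0,0,0,0,1]
    - [0.034,0.0325,0,0,0,0,1]
    - [0.03,0.0285,0,0,0,0,1]
    - [0.0182,0.0175,0,0,0,0,1]
    - [0.008,0.007,0,0,0,0,1]
    - [0,0,0,0,0,0,1]
    - [0,0,0.03,0,0,0,1]
    - [0,0,0.03,0,0,0,1]
    - [0,0,0.02,0,0,0,1]
    - [0,0,0,0,0,0,1]
    - [0,0,0,0,0,0,1]

```text
t: 27.05
eef_pos: [0.6248, 0.1441, 0.0604]
eef_rot: [-3.141, 0.001, 1.717]
wrist_force: [0.2, -0.2, -2.3]
width: 0.0418
grip_force: 41.6
```

```bash
python3 go.py 624.7 145.8 98.6 34.6
```

```text
shift [0.0017 0.0002 0.0258] rot [-0.03  0.04 -0.21] yaw 98.39 pos [0.6248 0.1441 0.0604] w 0.0418 F [ 0.2 -0.2 -2.3] t 27.05
```

>>> jog_arm:
  targets:
    - [0.001,0,0.01,0,0,0,1]
    - [0,0,0.008,0,0,0,1]
    - [0,0,0.004,0,0,0,1]
    - [0,0,0.002,0,0,0,1]
    - [0,0,0.001,0,0,0,1]
    - [0,0,0.001,0,0,0,1]
    - [0,0,0,0,0,0,1]
    - [0,0,0,0,0,0,1]

```text
t: 27.85
eef_pos: [0.6248, 0.1465, 0.0348]
eef_rot: [3.142, -0.001, 1.719]
wrist_force: [-4.8, -0.7, 6.2]
width: 0.0416
grip_force: 42.9
```

>>> jog_arm:
  targets:
    - [0,0,0,0,0,0,-1]
    - [0,0,0,0,0,0,-1]
    - [0,0,0,0,0,0,-1]
    - [0,0,0,0,0,0,-1]
    - [0,0,0,0,0,0,-1]
    - [0,0,0,0,0,0,-1]
    - [0,0,-0.03,0,0,0,-1]
    - [0,0,-0.04,0,0,0,-1]
    - [0,0,-0.036,0,0,0,-1]
    - [0,-0.03,0,0,0,0,-1]
    - [0,-0.04,0,0,0,0,-1]
    - [0,-0.04,0,0,0,0,-1]
    - [0,-0.04,0,0,0,0,-1]
    - [0,-0.03,0,0,0,0,-1]
    - [0,0,0,0,0,0,-1]
    - [0,0,0,0,0,0,-1]

```text
t: 29.45
eef_pos: [0.4471, 0.1202, 0.1403]
eef_rot: [3.14, -0.001, 1.72]
wrist_force: [0.6, -0.3, 1.2]
width: 0.0855
grip_force: 0.0
```

```bash
python3 - <<'E'
from chk import *
for x,y in((.6247,.1458),(.6354,.0746),(.6462,.0034),(.6569,-.0678)):chk('side',x,y)
im=cv2.cvtColor(r.get_image('side')['pixels'],4)[120:330,220:500];cv2.imwrite('pics/end.png',cv2.resize(im,(800,600)))
E
```

```text
side 679 [0.6235 0.1444 0.051 ] top 0.0709 ((623.212158203125, 145.065185546875), (43.41845703125, 45.77024459838867), 7.881383419036865)
side 541 [0.6345 0.0732 0.0529] top 0.0749 ((634.0155639648438, 73.74293518066406), (34.011962890625, 35.27206039428711), 37.00018310546875)
side 807 [0.6442 0.0045 0.0555] top 0.0793 ((644.2276611328125, 4.576236724853516), (47.02516555786133, 41.753814697265625), 38.118804931640625)
side 773 [ 0.6563 -0.0692  0.0566] top 0.0815 ((655.7630615234375, -68.48440551757812), (20.416446685791016, 43.40180969238281), 8.301366806030273)
```

View pics/end.png

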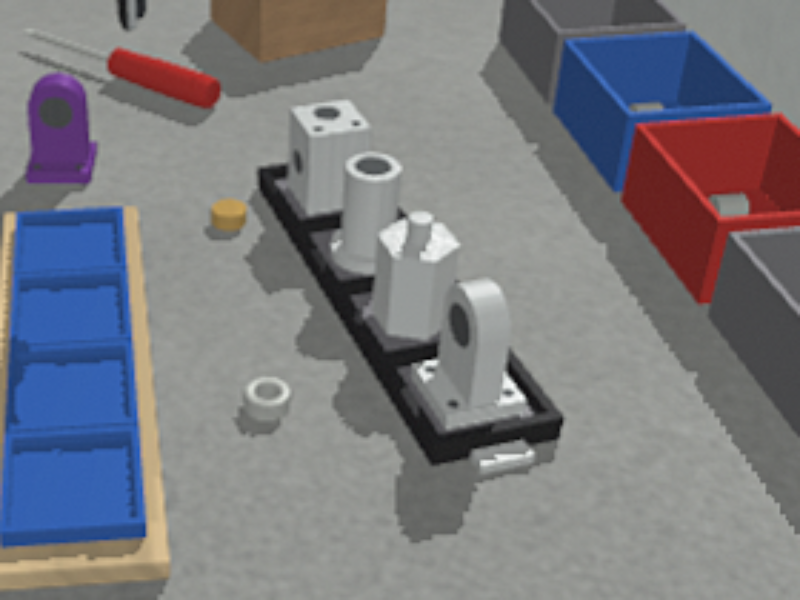

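The picture shows all four parts upright in their pockets: block (330,155), bush (370,215), hex post (415,280) and bracket (475,350). The nests are empty and the arm is clear.

```bash
python3 -c "
from station import r
print(r.sign_off())"
```

```text
the job is handed in; nothing more can be done
None
```

All four parts now stand upright in the rack in reverse order (left to right: block, bush, hex post, bracket), measured within about 2 mm of their pocket centres, and the job was handed in at about 30 s; no verdict was returned.

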